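# Close the access cover of an insect rearing box

### The arm

A 6-joint arm with a two-finger parallel gripper is mounted at the origin on the work surface. World frame = base frame: x ahead of the robot, y to its left, z up, the work surface at z = 0. Lengths are in m, angles in rad, forces in N, time in s.
With the tool pointing down it reaches from about 0.275 to 0.85 m from the base axis. Payload 5.2 kg.
Tool frame: the origin (TCP) lies at the very end of the fingers, on their centre line; the grasp point (between the pads) lies arm.grip_depth behind it (arm.grip_depth is the distance from the TCP to the grasp point, in m); x points along the fingers, y is the direction in which the jaws open and shut, and the axes are right-handed (so a half turn about x gives the same grasp; the last joint's range is limited). The gripper opens to 85 mm and grips with 20 to 120 N. Pads are 22 mm wide; open, the fingers measure 114 mm over their backs; the gripper's body (76 mm by 85 mm) begins 54 mm behind the grasp point. The pads swing forward as they close: fully open they stand 13 mm farther back than shut.
Start: joints at [1.109, 0.259, 1.535, -0, 1.348, -0.203], TCP at [0.141, 0.532, 0.231] pointing down, gripper open.
Joint ranges: [-3.14, 3.14], [-0.91, 2.08], [0.19, 2.58], [-1.22, 4.36], [0.22, 2.71], [-3.12, 3.12]. Speed limits (rad/s): [2.57, 2.57, 3.14, 3.14, 3.14, 3.14].

### API

Orientations are given as a 3x3 rotation matrix whose columns are the frame's x, y, z axes.
In Python, from plant import telemetry, vision, arm gives the robot as it stands.
- The arm moves only by the tool servo_tool, never from a script. Its argument "steps" is a list of rows, each a list of 2 entries, a list of its own where there are three numbers: the shift along the tool's x, y, z in m, then the turn, a rotation vector about the tool's x, y, z in degrees. In form: [[[x, y, z], [rx, ry, rz]], ...]. A call has 1 to 5 rows; each row shifts and turns the commanded pose from where the row before left it, along the tool's axes as they then stand; what a row does not reach is not made up. A row lasts 1/10 s, in which the tool goes at most 50 mm and 8.59 degrees, less where a joint would pass 70% of its speed; a pose out of reach is approached as far as the arm can. A call with a gripper value outside its range is refused whole. "jaw" is the opening, from -1 (shut) to 1 (fully open), so that 0 is half open, set as the call begins (left out, the last holds). The fingers move at their own pace and stop on an object; the grip force is fixed at half the most. Time passes only in rows, so rows that do not move let the fingers close. It gives the time, the measured TCP pose, the force and the opening at its end, in the units of the state.
- telemetry.get_state(): the state, without advancing time (a new reading comes with each control period).
- vision.read_camera(name): name is "side" or "top" or "wrist"; returns a dict with "frame" (384x512x3 uint8, blue, green, red), "K" (3x3 intrinsics, pixels), "rvec" (rotation vector, rad) and "tvec" (3), from world to camera coordinates, as OpenCV has them. Camera axes: x right, y down, z forward; pixel columns grow to the right and rows downward; lengths in m; the calibration is good to about 2 mm. A picture is of the moment at which its call begins. There is no depth.
- arm.finish_job(): hands the job in, once; it reports no verdict.
Trained networks look in the newest picture that a camera, given by its name, has taken for a name from the list of things; names that differ only in an ending like _2 or _b are one class to them, and where a whole thing is asked for, a point or a joint stands for the part that bears it (a point fixed in the world has none). Each returns a list of dicts, best first, with "score" (0 to 1); they miss things now and then, are a little off and sometimes report something else, mostly with a low value. They report only what shows in the picture. A call takes as long as a camera call. They do not tell look-alikes from the thing itself.
- vision.find_in(camera, label): "pixel" ([row, column] in pixels, amid what is visible of it).
- vision.tip_of(camera, label): "pixel" ([row, column] in pixels: a listed point, or the origin of a listed thing).
The state is a dict: "time_s": time; "q": joint angles; "dq": joint speeds; "joint_torque": joint torques, N m; "position": TCP position; "tool_rot": TCP orientation; "force": force on the tool from outside, world axes, zero at the start; "torque": the same for the moment, N m; "grip_width": finger opening in m.
Only numpy, scipy, OpenCV 4.12 (cv2) and the standard library are available. Lean on these libraries where they do the work, as an engineer would, in place of code of your own. Each camera call takes 0.05 s, during which the arm holds its last target. There are 200 camera calls.

### The job

Close the access cover of the wooden rearing box: pick up the mallet and knock the box's raised steel locating pin fully home with it (never push the pin with the gripper), then stand the mallet on its head again on the bench, clear of the box. Then turn the steel quarter-turn fastener on the cover clockwise until the slot in its wing lines up with the two black marks on the cover, and press the cover down flush against its frame with the fingers, firmly but without leaning hard on it. Finish while still holding the cover pressed shut, and leave the other things on the bench where they are.

Things in the scene. Friction and masses are not known exactly. Their poses are not given: they have to be found in the camera images.
- box_top (a point): Centre of the flat top of the fixed wooden box, 236 (x) by 256 (y) by 110 mm tall, standing on the bench. x points from its front (the cover's free edge, on the robot's side) to the cover's hinge, y to the left, z up. Seen from above the aluminium cover spans x -90 to 90, y -68 to 68 mm of this frame; the rest is dark wooden rim.
- mallet_grip (a point): Grip point in the middle of the mallet's wooden handle, 40 mm above the striking face. The mallet stands on its upright black head with the handle level: 20 mm wide (y), 24 mm high (z), running along x from 20 to 140 mm from the head's axis; the head's axis is 50 mm from this point along +x. Mass about 0.32 kg, mostly the head.
- mallet_head (a point): Centre of the mallet's black rubber head, an upright cylinder 40 mm in diameter and 70 mm tall; the flat striking face is its underside, 35 mm below this point. Axes as mallet_grip.
- pin_top (a point): Centre of the flat top of the steel locating pin (head 16 mm diameter) in the right-hand rim of the box, 102 mm to the right (-y) of the middle of the box top. It stands about 15.5 mm above the rim when raised, 3.5 mm when home. z is up.
- pin (a joint): How far the pin is driven down, m: 0 raised, 0.012 fully home. It needs about 4 to 6 N to move, is friction-held and stays where it is driven.
- fastener_grip (a point): Grip point on the axis of the quarter-turn fastener, 22 mm above the cover's upper face. A steel upright wing 46 mm long (x), 12 mm thick (y), its top 34 mm above the cover's face, on a 38 mm round collar 4 mm high; a black slot line runs along its top. z is its turning axis (tilts with the cover). 45 mm in front and 30 mm left of the middle of the box top.
- fastener (a joint): Fastener angle, rad: 0 when its slot lines up with the two black marks (wing along the box's x); positive is counter-clockwise from above, so turn it clockwise to 0. It can go too far (stop at -0.5) and stays where left (friction 0.06 N m). Its cross-bar under the cover enters the frame only within about 0.12 rad of 0; otherwise the cover stops about 7 mm short of shut.
- cover_press (a point): Centre of the top of a round black rubber pad (36 mm diameter, 2 mm thick) on the cover near its free edge, a good place to press: 135 mm from the hinge line, 65 mm to the right of the fastener's axis. z is the cover's outward normal.
- cover (a joint): Opening angle of the cover about its hinge on the far (+x) side, rad: 0 flush, 0.1 where its sprung seal holds it (the pad is then about 13.5 mm above its shut height). The seal always pushes it open again: keeping it shut takes about 7 N at the pad. A plate of 180 by 136 by 6 mm; shut, its upper face lies 6 mm above the box top.
Things that resemble listed ones, but are neither listed nor needed, are in the scene too. Leave any yellow look-alike of the part that bears mallet_grip alone.

How it is judged:
By the outcome, as a careful person would: the job done as asked, in the order asked, and still so for the second after the job is handed in, while the arm keeps its last pose, push and grip.
It also fails if it takes over 69 s, if anything falls off the work surface, if the arm or the gripper's body presses on something with over 40 N, if the wrist force passes 120 N, or if a joint passes its speed limit or range.

## Working session

There is one attempt and no reset: what is moved stays moved. The work goes in short steps, Python scripts to look and compute and a tool call to move; the robot and the scene stay as the last step left them, time stands still between calls to the robot, and variables do not carry over. Pictures are saved under pics/ and viewed, about 8 in all and at most 12, crops included, and the job is handed in when it is done.

Besides the shell and the picture viewer there is one more tool, called after "Call:" by a JSON object that holds its "op" and its "data", one argument or row to a line. servo_tool: Moves the arm, as the interface text tells. Its arguments: {"type":"object","properties":{"steps":{"type":"array"},"jaw":{"type":"number"}},"required":["steps"]}

```bash
mkdir -p pics; ls; cat > h.py <<'E'
import numpy as np, cv2
from plant import telemetry, vision, arm
def cam(n):
    c=vision.read_camera(n); return c
def proj(c,p):
    return cv2.projectPoints(np.array(p,float).reshape(-1,3),np.array(c["rvec"],float),np.array(c["tvec"],float),np.array(c["K"],float),None)[0].reshape(-1,2)[:,::-1]
def ray(c,px):
    R=cv2.Rodrigues(np.array(c["rvec"],float))[0]; t=np.array(c["tvec"],float).ravel()
    d=R.T@np.linalg.inv(np.array(c["K"],float))@np.array([px[1],px[0],1.]); return -R.T@t,d/np.linalg.norm(d)
def atz(c,px,z):
    o,d=ray(c,px); return o+d*(z-o[2])/d[2]
def tri(rs):
    A=sum(np.eye(3)-np.outer(d,d) for o,d in rs); b=sum((np.eye(3)-np.outer(d,d))@o for o,d in rs)
    p=np.linalg.solve(A,b); return p,[np.linalg.norm(np.cross(p-o,d)) for o,d in rs]
E
python3 - <<'E'
from h import *
np.set_printoptions(precision=4,suppress=True)
print(arm.grip_depth); s=telemetry.get_state(); print(s["time_s"],s["position"],s["tool_rot"],s["grip_width"])
for n in("top","side"):
    c=cam(n); cv2.imwrite(f"pics/{n}0.png",c["frame"]); print(n,ray(c,(192,256)))
    for l in("box_top","mallet_grip","mallet_head","pin_top","fastener_grip","cover_press"):
        print(l,[(np.round(d["pixel"],1),round(d["score"],2),) for d in vision.tip_of(n,l)][:4])
E
```

```text
pics
0.0187
0.0 [0.1405 0.5312 0.2305] [[-0.0008  0.2559  0.9667]
 [-0.0016  0.9667 -0.2559]
 [-1.     -0.0018 -0.0004]] 0.08533296304814837
top (array([ 0.4159, -0.1142,  1.2128]), array([ 0.0598,  0.036 , -0.9976]))
box_top [(array([165.5, 199. ]), 0.7)]
mallet_grip [(array([294.9, 329.6]), 0.8), (array([208.3, 380.2]), 0.61), (array([206.5, 326.5]), 0.58)]
mallet_head [(array([207.8, 359. ]), 0.9), (array([281.7, 313.9]), 0.79), (array([191. , 320.2]), 0.76), (array([178.7, 180.3]), 0.44)]
pin_top [(array([170.3, 238.5]), 0.48)]
fastener_grip [(array([178.5, 182.6]), 0.51)]
cover_press [(array([184.6, 208.2]), 0.66)]
side (array([-0.0983, -0.8245,  0.837 ]), array([ 0.4608,  0.6316, -0.6235]))
box_top [(array([148.2, 255.1]), 0.73)]
mallet_grip [(array([248.3, 298.2]), 0.95), (array([295.3, 224.1]), 0.73), (array([286.8, 346.1]), 0.65)]
mallet_head [(array([274.6, 325.9]), 0.92), (array([238.9, 310. ]), 0.81), (array([282. , 226.4]), 0.66), (array([163.7, 270.8]), 0.5)]
pin_top [(array([164.9, 268.9]), 0.43)]
fastener_grip [(array([165.7, 271.1]), 0.62), (array([135. , 230.6]), 0.43)]
cover_press [(array([153. , 243.7]), 0.83)]
```

View pics/top0.png

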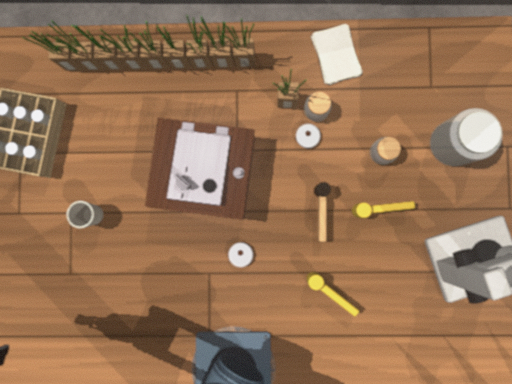

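View pics/side0.png

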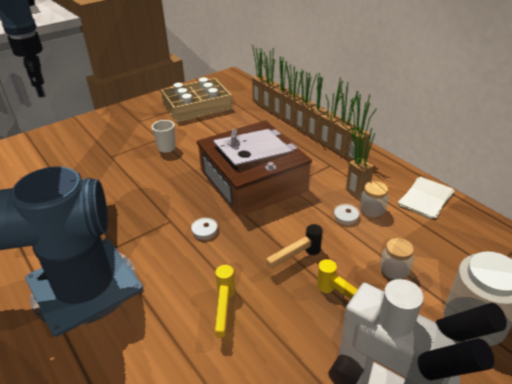

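The top picture shows three candidates for the mallet:
- Black head with wooden handle: head (190,322), handle (215,323).
- Yellow look-alike: (208,380).
- Yellow look-alike: (295,335).

I choose the black and wooden one. The box is at about (168,200), the pin at (172,238), the fastener at (182,185) and the pad at (185,209).

```bash
python3 - <<'E'
from h import *
np.set_printoptions(precision=4,suppress=True)
t=cam("top"); s=cam("side")
P={}
for l,a,b in [("box",(165.5,199),(148.2,255.1)),("grip",(206.5,326.5),(248.3,298.2)),("head",(191,320.2),(238.9,310)),("pad",(184.6,208.2),(153,243.7)),("pin",(172,238.5),(164.9,268.9))]:
    p,e=tri([ray(t,a),ray(s,b)]); print(l,p,np.round(e,4))
print("z-based: box",atz(t,(165.5,199),.11),"head",atz(t,(191,320.2),.035),"grip",atz(t,(206.5,326.5),.04),"pin",atz(t,(171,238.5),.1255))
# top view, upscale two crops
A=cv2.resize(t["frame"][110:225,140:265],None,fx=4.6,fy=4.6,interpolation=cv2.INTER_CUBIC)
B=cv2.resize(t["frame"][175:250,300:350],None,fx=4.4,fy=4.4,interpolation=cv2.INTER_CUBIC)
W=np.zeros((600,800,3),np.uint8);W[:A.shape[0],:A.shape[1]]=A;W[:B.shape[0],580:580+B.shape[1]]=B[:, :220]
cv2.imwrite("pics/crop1.png",W)
E
```

```text
box [0.5533 0.0706 0.1136] [0.0021 0.0021]
grip [ 0.4406 -0.259   0.0449] [0.0053 0.0053]
head [ 0.486  -0.2458  0.0377] [0.0016 0.0016]
pad [0.4999 0.0458 0.1326] [0.0008 0.0008]
pin [ 0.5308 -0.029   0.1206] [0.0027 0.0027]
z-based: box [0.5521 0.0724 0.11  ] head [ 0.4875 -0.2471  0.035 ] grip [ 0.4449 -0.2629  0.04  ] pin [ 0.5349 -0.0309  0.1255]
```

View pics/crop1.png

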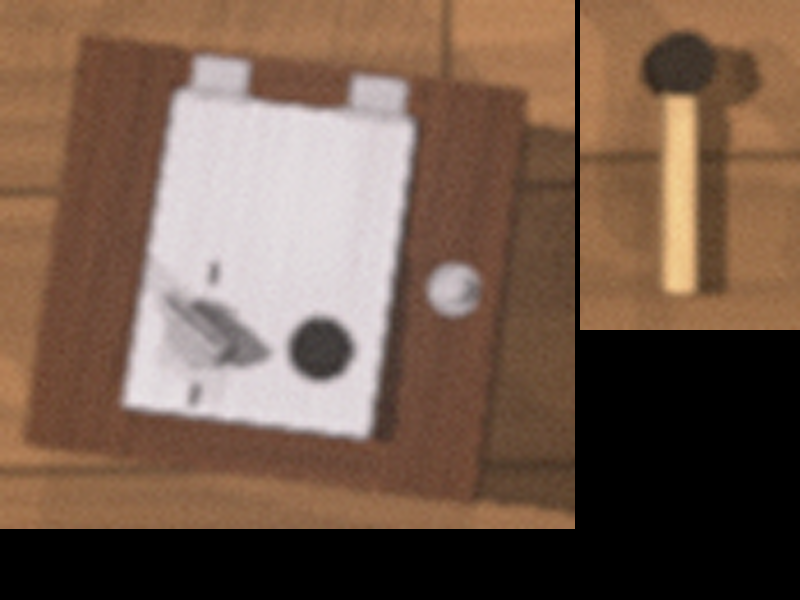

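```bash
cat > m.py <<'E'
from h import *
np.set_printoptions(precision=4,suppress=True)
def rel(target,yawdeg,s=None):
    "tool-frame shift & turn to TCP target with tool down, tool z heading yaw"
    s=s or telemetry.get_state(); R=np.array(s["tool_rot"]); p=np.array(s["position"])
    a=np.radians(yawdeg); z=np.array([np.cos(a),np.sin(a),0]); x=np.array([0,0,-1.]); G=np.c_[x,np.cross(z,x),z]
    return R.T@(np.array(target)-p), np.degrees(cv2.Rodrigues(R.T@G)[0].ravel()), 
E
python3 - <<'E'
from m import *
t=cam("top")
f=lambda x,y:(110+y/4.6,140+x/4.6)
C=[atz(t,f(*q),.11) for q in [(85,38),(527,90),(27,442),(473,500)]]
for c in C: print(c)
print("ctr",sum(C)/4,"yaw",[np.degrees(np.arctan2(*(a-b)[1::-1])) for a,b in((C[0],C[2]),(C[1],C[3]))],[np.degrees(np.arctan2(*(a-b)[1::-1]))-90 for a,b in((C[0],C[1]),(C[2],C[3]))],[np.linalg.norm(a-b) for a,b in((C[0],C[2]),(C[1],C[3]),(C[0],C[1]),(C[2],C[3]))])
print("pin",atz(t,f(455,290),.1255),"pad",atz(t,f(321,348),.132))
h=atz(t,(189.5,322.7),.07); e=atz(t,(241.5,322.7),.045); print("head",h,"end",e,np.linalg.norm((h-e)[:2]),"yaw",np.degrees(np.arctan2(*(h-e)[1::-1])))
m=atz(t,f(213,272),.126);n=atz(t,f(195,393),.134);print("marks",m,n)
u=(h-e)*[1,1,0];u/=np.linalg.norm(u); g=h*[1,1,0]-.05*u; print("grip",g, rel(g+[0,0,.15],np.degrees(np.arctan2(u[1],u[0]))))
E
```

```text
[0.6771 0.1785 0.11  ]
[ 0.6438 -0.072   0.11  ]
[0.4484 0.2101 0.11  ]
[ 0.4139 -0.0402  0.11  ]
ctr [0.5458 0.0691 0.11  ] yaw [np.float64(-7.874237223643315), np.float64(-7.878076112845257)] [np.float64(-7.562465198973754), np.float64(-7.858385438269067)] [np.float64(0.23084804856472363), np.float64(0.23215280964132665), np.float64(0.25262670851481744), np.float64(0.25260742360438077)]
pin [ 0.5297 -0.032   0.1255] pad [0.4979 0.0414 0.132 ]
head [ 0.4893 -0.2498  0.07  ] end [ 0.3508 -0.2505  0.045 ] 0.13849620449601252 yaw 0.2776376827717955
marks [0.5412 0.1022 0.126 ] [0.4737 0.1104 0.134 ]
grip [ 0.4393 -0.2501  0.    ] (array([ 0.0813, -0.6793,  0.4887]), array([-15.1072,   0.0005,   0.0002]))
```

Call:
{"op": "servo_tool", "data": {
  "steps": [
    [[0,-0.04,0.028],[0,0,0]],
    [[0,-0.04,0.028],[0,0,0]],
    [[0,-0.04,0.028],[0,0,0]],
    [[0,-0.04,0.028],[0,0,0]],
    [[0,-0.04,0.028],[0,0,0]]
  ],
  "jaw": 0.2
}}

```text
time_s: 1.35
position: [0.225, 0.3009, 0.2314]
tool_rot: [[0.001, 0.255, 0.967], [0.0, 0.967, -0.255], [-1.0, 0.0, 0.001]]
force: [1.7, -0.1, 0.8]
grip_width: 0.0515
```

Call:
{"op": "servo_tool", "data": {
  "steps": [
    [[0,-0.04,0.028],[0,0,0]],
    [[0,-0.04,0.028],[0,0,0]],
    [[0,-0.04,0.028],[0,0,0]],
    [[0,-0.04,0.028],[0,0,0]],
    [[0,-0.04,0.028],[0,0,0]]
  ]
}}

```text
time_s: 1.85
position: [0.3093, 0.0715, 0.2318]
tool_rot: [[0.002, 0.256, 0.967], [-0.0, 0.967, -0.256], [-1.0, 0.0, 0.002]]
force: [1.3, 0.1, -0.2]
grip_width: 0.0513
```

Call:
{"op": "servo_tool", "data": {
  "steps": [
    [[0,-0.04,0.028],[0,0,0]],
    [[0,-0.04,0.028],[0,0,0]],
    [[0,-0.04,0.028],[0,0,0]],
    [[0,-0.04,0.028],[0,0,0]],
    [[0,-0.04,0.028],[0,0,0]]
  ]
}}

```text
time_s: 2.35
position: [0.3935, -0.1581, 0.2316]
tool_rot: [[0.001, 0.257, 0.966], [-0.0, 0.966, -0.257], [-1.0, -0.0, 0.001]]
force: [1.0, 1.1, 0.2]
grip_width: 0.0514
```

Call:
{"op": "servo_tool", "data": {
  "steps": [
    [[0,-0.04,0.028],[0,0,0]],
    [[0,-0.039,0.038],[0,0,0]],
    [[0,0,0],[-7.5,0,0]],
    [[0,0,0],[-7.5,0,0]],
    [[0,0,0],[0,0,0]]
  ]
}}

```text
time_s: 2.85
position: [0.4345, -0.2456, 0.2309]
tool_rot: [[-0.001, -0.003, 1.0], [0.001, 1.0, 0.003], [-1.0, 0.001, -0.001]]
force: [-0.4, 1.0, -0.6]
grip_width: 0.0509
```

```bash
python3 - <<'E'
from m import *
s=telemetry.get_state();print(s["time_s"],s["position"],s["grip_width"],s["force"],rel([.4393,-.25,.15],.3))
c=cam("wrist"); cv2.imwrite("pics/w1.png",c["frame"])
for l in("mallet_grip","mallet_head"):
  for d in vision.tip_of("wrist",l): print(l,d["pixel"],d["score"],atz(c,d["pixel"],.052 if 'grip' in l else .07))
E
```

```text
2.85 [ 0.4345 -0.2456  0.2309] 0.050928034559290965 [-0.3517  0.9501 -0.6471] (array([ 0.0809, -0.0044,  0.0048]), array([-0.105 , -0.0335, -0.0321]))
mallet_grip [169.3, 250.3] 0.88 [ 0.4382 -0.25    0.052 ]
mallet_grip [163.9, 120.1] 0.81 [ 0.4325 -0.3941  0.052 ]
mallet_head [163.7, 161.7] 0.86 [ 0.4277 -0.3423  0.07  ]
mallet_head [208.8, 252.7] 0.77 [ 0.4782 -0.2471  0.07  ]
```

View pics/w1.png

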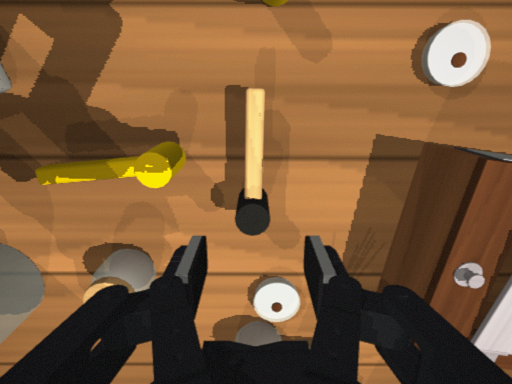

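The wrist picture confirms the black-headed wooden mallet: handle from (90,256) to (195,254), head at (212,253). The yellow one is well to the left, with its head at (168,155). Descending.

Call:
{"op": "servo_tool", "data": {
  "steps": [
    [[0.04,-0.004,0.004],[0,0,0]],
    [[0.04,0,0],[0,0,0]],
    [[0.04,0,0],[0,0,0]],
    [[0.04,0,0],[0,0,0]],
    [[0.03,0,0],[0,0,0]]
  ]
}}

```text
time_s: 3.5
position: [0.438, -0.2482, 0.0396]
tool_rot: [[-0.001, -0.001, 1.0], [0.001, 1.0, 0.001], [-1.0, 0.001, -0.001]]
force: [0.0, -0.1, 0.1]
grip_width: 0.0511
```

Call:
{"op": "servo_tool", "data": {
  "steps": [
    [[0.018,0,0],[0,0,0]],
    [[0,0,0],[0,0,0]]
  ]
}}

```text
time_s: 3.7
position: [0.4371, -0.2475, 0.0212]
tool_rot: [[-0.004, -0.001, 1.0], [0.003, 1.0, 0.001], [-1.0, 0.003, -0.004]]
force: [0.3, -0.5, 0.4]
grip_width: 0.0511
```

Call:
{"op": "servo_tool", "data": {
  "steps": [
    [[0,0,0],[0,0,0]],
    [[0,0,0],[0,0,0]],
    [[0,0,0],[0,0,0]],
    [[0,0,0],[0,0,0]],
    [[0,0,0],[0,0,0]]
  ],
  "jaw": -1
}}

```text
time_s: 4.2
position: [0.4395, -0.2499, 0.0248]
tool_rot: [[0.002, -0.003, 1.0], [-0.002, 1.0, 0.003], [-1.0, -0.002, 0.002]]
force: [-0.2, 1.2, 7.4]
grip_width: 0.019
```

Call:
{"op": "servo_tool", "data": {
  "steps": [
    [[-0.02,0,0],[0,0,0]],
    [[-0.04,0,0],[0,0,0]],
    [[-0.04,0,0],[0,0,0]],
    [[-0.04,0,0],[0,0,0]],
    [[0,0,0],[0,0,0]]
  ]
}}

```text
time_s: 4.7
position: [0.4413, -0.2516, 0.1692]
tool_rot: [[0.008, -0.003, 1.0], [-0.008, 1.0, 0.003], [-1.0, -0.008, 0.008]]
force: [0.9, -0.9, -1.9]
grip_width: 0.0188
```

```bash
python3 - <<'E'
from m import *
s=telemetry.get_state();print(s["time_s"],s["position"],s["tool_rot"],s["grip_width"],s["force"],s["torque"])
t=cam("side"); cv2.imwrite("pics/s2.png",cv2.resize(t["frame"][60:300,150:430],None,fx=2.4,fy=2.4))
E
```

```text
4.7 [ 0.4413 -0.2516  0.1692] [[ 0.0084 -0.003   1.    ]
 [-0.0078  1.      0.0031]
 [-0.9999 -0.0079  0.0083]] 0.018820031764343888 [ 0.9429 -0.9456 -1.8517] [-0.0475  0.0682 -0.0175]
```

View pics/s2.png

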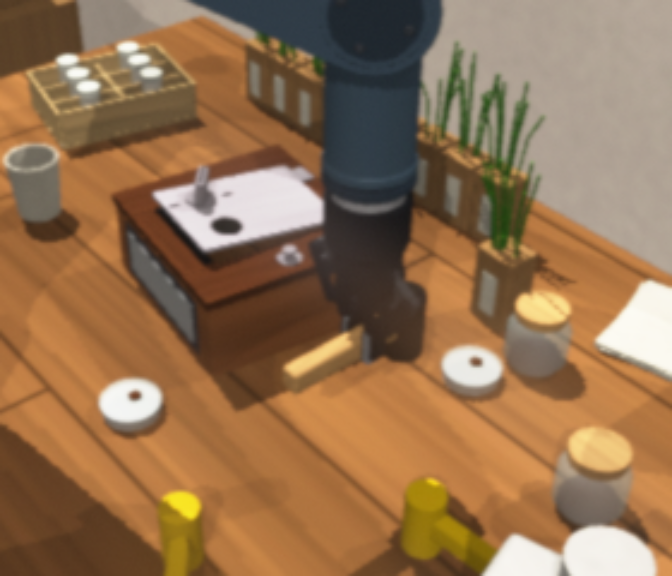

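The mallet hangs level in the grip. The box, raised pin and look-alikes are undisturbed. Moving over the pin.

Call:
{"op": "servo_tool", "data": {
  "steps": [
    [[-0.003,0.044,0.008],[0,0,0]],
    [[-0.003,0.044,0.008],[0,0,0]],
    [[-0.003,0.044,0.008],[0,0,0]],
    [[0,0.044,0.008],[0,0,0]],
    [[0,0.044,0.008],[0,0,0]]
  ]
}}

```text
time_s: 5.25
position: [0.4766, -0.0271, 0.1706]
tool_rot: [[-0.003, -0.002, 1.0], [0.001, 1.0, 0.002], [-1.0, 0.001, -0.003]]
force: [1.2, -0.4, -2.5]
grip_width: 0.0192
```

Call:
{"op": "servo_tool", "data": {
  "steps": [
    [[0,0,0],[0,0,0]],
    [[0,0,0],[0,0,0]]
  ]
}}

```text
time_s: 5.45
position: [0.4767, -0.0277, 0.1707]
tool_rot: [[-0.003, -0.006, 1.0], [0.0, 1.0, 0.006], [-1.0, 0.001, -0.003]]
force: [-0.6, -0.6, -2.3]
grip_width: 0.0192
```

```bash
python3 - <<'E'
from m import *
s=telemetry.get_state();print(s["time_s"],s["position"],s["tool_rot"],s["grip_width"],s["force"],s["torque"])
w=cam("wrist")
for l in("mallet_head","pin_top"): print(l,[(d["pixel"],d["score"]) for d in vision.tip_of("wrist",l)])
p=np.array(s["position"]);print("expected head",proj(w,p+[.05,0,.01]),"pin",proj(w,[.531,-.031,.1255]))
c=cam("side");print("side pin",[(d["pixel"],d["score"]) for d in vision.tip_of("side","pin_top")],proj(c,[.531,-.031,.1255]))
a=cv2.resize(c["frame"][110:220,200:330],(390,330)); b=cv2.resize(w["frame"],(410,308)); W=np.zeros((330,800,3),np.uint8);W[:,:390]=a;W[:308,390:]=b
cv2.imwrite("pics/p3.png",W)
E
```

```text
5.45 [ 0.4767 -0.0277  0.1707] [[-0.0032 -0.0061  1.    ]
 [ 0.0005  1.      0.0061]
 [-1.      0.0005 -0.0032]] 0.019240734380684542 [-0.58   -0.6317 -2.2913] [-0.0482  0.1298 -0.0142]
mallet_head [([340.5, 255.4], 0.7)]
pin_top []
expected head [[335.248  252.9656]] pin [[281.6074 248.9737]]
side pin [([164.6, 270.9], 0.48)] [[163.6464 270.4247]]
```

View pics/p3.png

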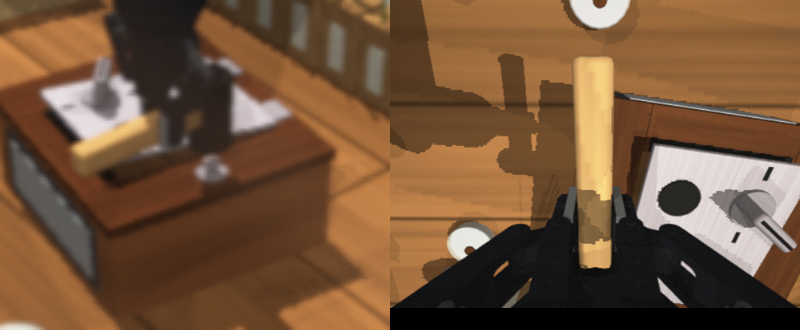

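Call:
{"op": "servo_tool", "data": {
  "steps": [
    [[0.005,-0.003,0.004],[0,0,0]],
    [[0.008,0,0],[0,0,0]],
    [[0.003,0,0],[0,0,0]],
    [[0,0,0],[0,0,0]]
  ]
}}

```text
time_s: 6.1
position: [0.4812, -0.0321, 0.1553]
tool_rot: [[-0.002, -0.002, 1.0], [0.001, 1.0, 0.002], [-1.0, 0.001, -0.002]]
force: [-0.8, 0.1, -2.7]
grip_width: 0.0187
```

Call:
{"op": "servo_tool", "data": {
  "steps": [
    [[0.003,0,0],[0,0,0]],
    [[0.003,0,0],[0,0,0]],
    [[0.002,0,0],[0,0,0]],
    [[0,0,0],[0,0,0]]
  ]
}}

```text
time_s: 6.5
position: [0.482, -0.032, 0.1483]
tool_rot: [[0.0, -0.003, 1.0], [-0.0, 1.0, 0.003], [-1.0, -0.0, 0.0]]
force: [-0.6, 0.3, -3.3]
grip_width: 0.0191
```

Call:
{"op": "servo_tool", "data": {
  "steps": [
    [[0.002,0,0],[0,0,0]],
    [[0.002,0,0],[0,0,0]],
    [[0,0,0],[0,0,0]]
  ]
}}

```text
time_s: 6.8
position: [0.4821, -0.032, 0.1444]
tool_rot: [[0.001, -0.003, 1.0], [-0.0, 1.0, 0.003], [-1.0, -0.0, 0.001]]
force: [-0.0, -0.1, -0.5]
grip_width: 0.0191
```

Call:
{"op": "servo_tool", "data": {
  "steps": [
    [[0.002,0,0],[0,0,0]],
    [[0.002,0,0],[0,0,0]],
    [[0,0,0],[0,0,0]]
  ]
}}

```text
time_s: 7.1
position: [0.4822, -0.0321, 0.1402]
tool_rot: [[0.0, -0.003, 1.0], [0.0, 1.0, 0.003], [-1.0, 0.0, 0.0]]
force: [0.8, 0.6, -0.3]
grip_width: 0.0188
```

Call:
{"op": "servo_tool", "data": {
  "steps": [
    [[0.002,0,0],[0,0,0]],
    [[0.002,0,0],[0,0,0]],
    [[0,0,0],[0,0,0]]
  ]
}}

```text
time_s: 7.4
position: [0.4817, -0.032, 0.1376]
tool_rot: [[0.0, -0.003, 1.0], [-0.0, 1.0, 0.003], [-1.0, -0.0, 0.0]]
force: [-7.0, 2.1, 13.8]
grip_width: 0.0189
```

```bash
python3 - <<'E'
from m import *
s=telemetry.get_state();print(s["time_s"],s["position"],s["force"],s["torque"])
c=cam("side")
print([(d["pixel"],d["score"]) for d in vision.tip_of("side","pin_top")],proj(c,[[.531,-.031,.1255],[.531,-.031,.1135]]))
cv2.imwrite("pics/p4.png",cv2.resize(c["frame"][110:220,200:330],None,fx=6,fy=5,interpolation=cv2.INTER_CUBIC))
E
```

```text
7.4 [ 0.4817 -0.032   0.1376] [-6.952   2.0979 13.7563] [0.4097 0.669  0.1581]
[] [[163.6464 270.4247]
 [167.3058 270.4363]]
```

View pics/p4.png

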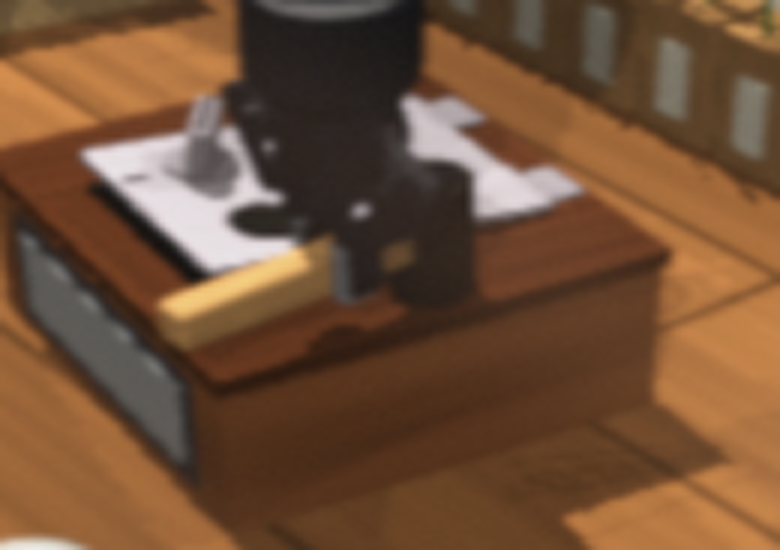

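The head is over the pin and clear of the cover. The force rose sharply at a face height of about .113, which matches the pin being home. I'll lift, back away and check.

Call:
{"op": "servo_tool", "data": {
  "steps": [
    [[-0.02,0,0],[0,0,0]],
    [[-0.02,0,0],[0,0,0]],
    [[0,-0.04,-0.008],[0,0,0]],
    [[0,-0.044,-0.008],[0,0,0]],
    [[0,-0.044,-0.008],[0,0,0]]
  ]
}}

```text
time_s: 8.0
position: [0.4577, -0.161, 0.1759]
tool_rot: [[-0.0, -0.005, 1.0], [0.0, 1.0, 0.005], [-1.0, 0.0, -0.0]]
force: [1.7, 1.1, -3.0]
grip_width: 0.019
```

Call:
{"op": "servo_tool", "data": {
  "steps": [
    [[0,-0.044,-0.008],[0,0,0]],
    [[0,-0.044,-0.008],[0,0,0]],
    [[0,0,0],[0,0,0]]
  ]
}}

```text
time_s: 8.3
position: [0.4416, -0.2538, 0.1757]
tool_rot: [[-0.0, 0.002, 1.0], [-0.003, 1.0, -0.002], [-1.0, -0.003, -0.0]]
force: [0.3, 0.5, -3.5]
grip_width: 0.0188
```

```bash
python3 - <<'E'
from m import *
s=telemetry.get_state();print(s["time_s"],s["position"],s["force"],s["torque"],rel([.4393,-.25,.03],.3))
c=cam("side");print([(d["pixel"],d["score"]) for d in vision.tip_of("side","pin_top")],proj(c,[[.531,-.031,.1255],[.531,-.031,.1135]]))
w=cam("wrist")
a=cv2.resize(c["frame"][110:310,200:330],(390,600)); b=cv2.resize(w["frame"],(410,308)); t=cam("top"); d=cv2.resize(t["frame"][115:225,140:275],(358,292))
print([(d["pixel"],d["score"]) for d in vision.tip_of("top","pin_top")])
W=np.zeros((600,800,3),np.uint8);W[:,:390]=a;W[:308,390:]=b;W[308:,390:748]=d
cv2.imwrite("pics/p5.png",W)
E
```

```text
8.3 [ 0.4416 -0.2538  0.1757] [ 0.3265  0.4906 -3.5028] [0.0956 0.0847 0.0006] (array([ 0.1457,  0.0042, -0.0023]), array([-0.4351, -0.026 ,  0.1637]))
[] [[163.6464 270.4247]
 [167.3058 270.4363]]
[([172.2, 236.7], 0.44)]
```

View pics/p5.png

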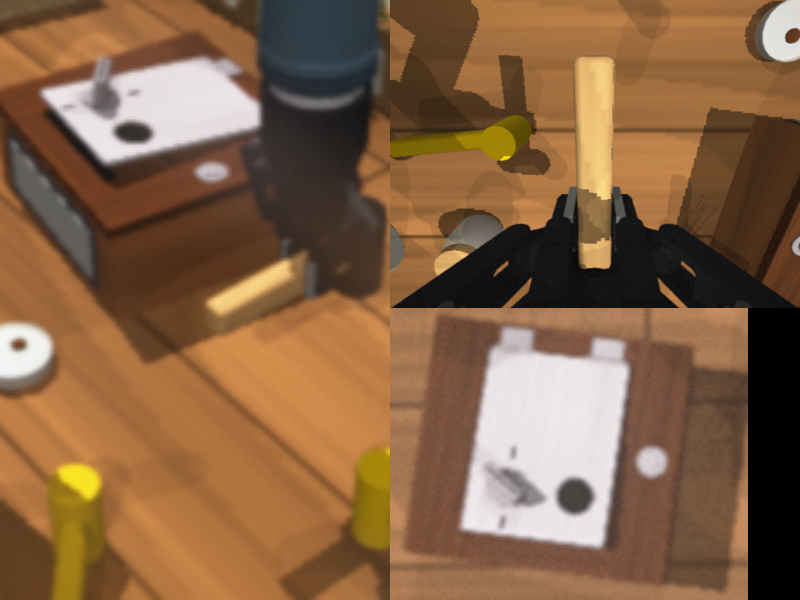

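The pin is now a flat disc at side-image pixel (167.3,270). That is exactly where a pin at the home height (z=.1135) should project. Returning the mallet to its old spot.

Call:
{"op": "servo_tool", "data": {
  "steps": [
    [[0.04,0.004,-0.002],[0,0,0]],
    [[0.04,0,0],[0,0,0]],
    [[0.04,0,0],[0,0,0]],
    [[0.02,0,0],[0,0,0]],
    [[0,0,0],[0,0,0]]
  ]
}}

```text
time_s: 9.05
position: [0.4389, -0.2409, 0.0335]
tool_rot: [[-0.005, -0.005, 1.0], [0.005, 1.0, 0.005], [-1.0, 0.005, -0.005]]
force: [-0.3, -0.3, -1.8]
grip_width: 0.019
```

Call:
{"op": "servo_tool", "data": {
  "steps": [
    [[0.003,0,0],[0,0,0]],
    [[0.003,0,0],[0,0,0]],
    [[0.002,0,0],[0,0,0]],
    [[0,0,0],[0,0,0]]
  ]
}}

```text
time_s: 9.45
position: [0.4411, -0.2445, 0.0291]
tool_rot: [[0.001, -0.003, 1.0], [-0.001, 1.0, 0.003], [-1.0, -0.001, 0.001]]
force: [0.5, 0.7, -2.9]
grip_width: 0.0189
```

Call:
{"op": "servo_tool", "data": {
  "steps": [
    [[0.002,0,0],[0,0,0]],
    [[0.001,0,0],[0,0,0]],
    [[0,0,0],[0,0,0]]
  ]
}}

```text
time_s: 9.75
position: [0.4405, -0.2442, 0.0253]
tool_rot: [[-0.0, -0.003, 1.0], [0.0, 1.0, 0.003], [-1.0, 0.0, -0.0]]
force: [0.1, -0.4, -2.0]
grip_width: 0.0191
```

Call:
{"op": "servo_tool", "data": {
  "steps": [
    [[0.001,0,0],[0,0,0]],
    [[0.001,0,0],[0,0,0]],
    [[0,0,0],[0,0,0]]
  ]
}}

```text
time_s: 10.05
position: [0.4405, -0.2443, 0.0246]
tool_rot: [[0.0, -0.003, 1.0], [-0.0, 1.0, 0.003], [-1.0, -0.0, 0.0]]
force: [-4.6, 1.5, 10.7]
grip_width: 0.019
```

Call:
{"op": "servo_tool", "data": {
  "steps": [
    [[-0.0005,0,0],[0,0,0]],
    [[0,0,0],[0,0,0]]
  ]
}}

```text
time_s: 10.25
position: [0.4405, -0.2443, 0.0246]
tool_rot: [[0.0, -0.003, 1.0], [-0.0, 1.0, 0.003], [-1.0, -0.0, 0.0]]
force: [-3.8, 1.3, 7.4]
grip_width: 0.0193
```

Call:
{"op": "servo_tool", "data": {
  "steps": [
    [[0,0,0],[0,0,0]],
    [[0,0,0],[0,0,0]],
    [[0,0,0],[0,0,0]],
    [[0,0,0],[0,0,0]]
  ],
  "jaw": 0.2
}}

```text
time_s: 10.65
position: [0.4407, -0.2443, 0.0237]
tool_rot: [[0.0, -0.003, 1.0], [-0.0, 1.0, 0.003], [-1.0, -0.0, 0.0]]
force: [0.5, -0.4, 0.1]
grip_width: 0.0511
```

Call:
{"op": "servo_tool", "data": {
  "steps": [
    [[-0.03,0,0],[0,0,0]],
    [[-0.04,0,0],[0,0,0]],
    [[-0.05,0,0],[0,0,0]],
    [[-0.05,0,0],[0,0,0]],
    [[-0.04,0,0],[0,0,0]]
  ]
}}

```text
time_s: 11.15
position: [0.4409, -0.2444, 0.2368]
tool_rot: [[0.002, -0.003, 1.0], [-0.002, 1.0, 0.003], [-1.0, -0.002, 0.002]]
force: [0.5, -0.8, -0.8]
grip_width: 0.0513
```

```bash
python3 - <<'E'
from m import *
s=telemetry.get_state();print(s["time_s"],s["position"],s["force"],s["grip_width"])
w=cam("wrist");
for l in("mallet_grip","mallet_head"): print(l,[(d["pixel"],round(d["score"],2),atz(w,d["pixel"],.04)) for d in vision.tip_of("wrist",l)])
# fastener position from box model
R=lambda a:np.array([[np.cos(a),-np.sin(a),0],[np.sin(a),np.cos(a),0],[0,0,1]])
B=R(np.radians(-7.8)); o=np.array([.5465,.070,.11])
print("fast axis base",o+B@[-.045,.03,.006],"pad shut",o+B@[-.045,-.035,.008], "pin pred",o+B@[0,-.102,0])
print("move to over fast",rel([.505,.106,.26],-7.8))
E
```

```text
11.15 [ 0.4409 -0.2444  0.2368] [ 0.538  -0.7685 -0.8427] 0.05133448903679755
mallet_grip [([156.0, 120.2], 0.89, array([ 0.4344, -0.4004,  0.04  ])), ([159.6, 255.7], 0.56, array([ 0.4381, -0.2432,  0.04  ]))]
mallet_head [([203.5, 254.3], 0.64, array([ 0.4929, -0.2447,  0.04  ])), ([157.7, 162.7], 0.56, array([ 0.4362, -0.3512,  0.04  ]))]
fast axis base [0.506  0.1058 0.116 ] pad shut [0.4972 0.0414 0.118 ] pin pred [ 0.5327 -0.0311  0.11  ]
move to over fast (array([-0.0243,  0.3511,  0.0642]), array([7.9785, 0.3302, 0.2531]))
```

Call:
{"op": "servo_tool", "data": {
  "steps": [
    [[-0.005,0.044,0.008],[0,0,0]],
    [[-0.005,0.044,0.008],[0,0,0]],
    [[-0.005,0.044,0.008],[0,0,0]],
    [[-0.005,0.044,0.008],[0,0,0]],
    [[-0.005,0.044,0.008],[0,0,0]]
  ]
}}

```text
time_s: 11.8
position: [0.4792, -0.0222, 0.2573]
tool_rot: [[-0.003, -0.003, 1.0], [0.001, 1.0, 0.003], [-1.0, 0.001, -0.003]]
force: [1.1, -0.5, -0.2]
grip_width: 0.0513
```

Call:
{"op": "servo_tool", "data": {
  "steps": [
    [[0,0.044,0.008],[0,0,0]],
    [[0,0.044,0.008],[0,0,0]],
    [[0,0.043,0.008],[0,0,0]],
    [[0,0,0],[8,0,0]],
    [[0,0,0],[0,0,0]]
  ]
}}

```text
time_s: 12.3
position: [0.5026, 0.1084, 0.2568]
tool_rot: [[-0.004, 0.135, 0.991], [-0.0, 0.991, -0.135], [-1.0, -0.001, -0.003]]
force: [-0.5, -1.1, -0.3]
grip_width: 0.0512
```

```bash
python3 - <<'E'
from m import *
s=telemetry.get_state();print(s["time_s"],s["position"],s["tool_rot"],s["force"],s["q"])
w=cam("wrist"); print([(d["pixel"],d["score"],atz(w,d["pixel"],.1515)) for d in vision.tip_of("wrist","fastener_grip")])
print("proj grip", proj(w,[.508,.1055,.1515]))
t=cam("side");a=cv2.resize(t["frame"][190:320,190:370],(360,260)); b=cv2.resize(w["frame"],(768,576))[:,:]
b[:195,:270]=cv2.resize(a,(270,195)); cv2.imwrite("pics/f6.png",b)
E
```

```text
12.3 [0.5026 0.1084 0.2568] [[-0.0035  0.1346  0.9909]
 [-0.0001  0.9909 -0.1346]
 [-1.     -0.0006 -0.0035]] [-0.4668 -1.1024 -0.3013] [-0.0046  0.1795  1.5737 -0.0001  1.3919 -1.4404]
[([198.0, 255.9], 0.94, array([0.5129, 0.1086, 0.1515]))]
proj grip [[193.2444 251.6672]]
```

View pics/f6.png

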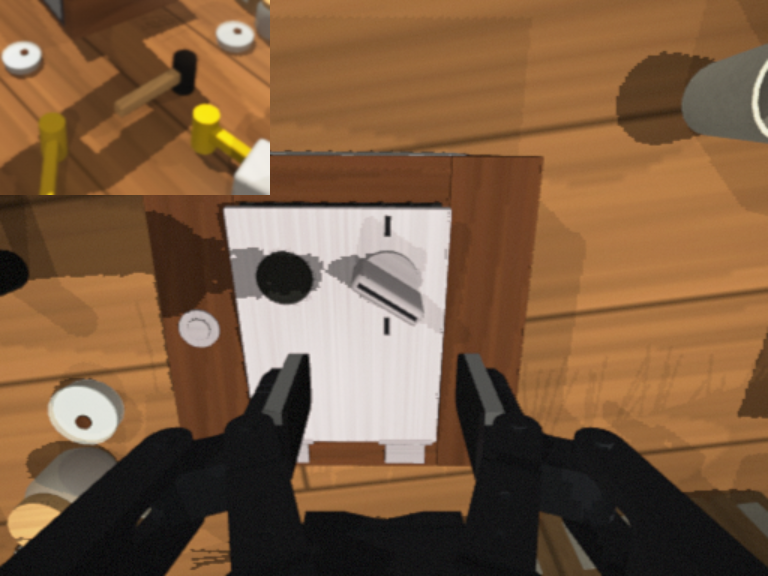

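The mallet stands on its head where it was, clear of the box. The slot runs from about (285,358) to (321,417) and the marks are at (227,387) and (326,387), in (row,col) of the 1.5x view.

```bash
python3 - <<'E'
from m import *
w=cam("wrist")
hz=lambda p: atz(w,(p[1]/1.5,p[0]/1.5),.1635)
a,b=hz((358,286)),hz((418,321)); print(a,b,"slot len",np.linalg.norm(a-b),"ctr",(a+b)/2,"ang",np.degrees(np.arctan2(*(a-b)[1::-1])))
m,n=atz(w,(326/1.5,387/1.5),.126),atz(w,(227/1.5,387/1.5),.133);print(m,n,"marks ang",np.degrees(np.arctan2(*(m-n)[1::-1])),(m+n)/2)
E
```

```text
[0.5011 0.0936 0.1635] [0.5267 0.1246 0.1635] slot len 0.04019095099635482 ctr [0.5139 0.1091 0.1635] ang -129.58172935447473
[0.5439 0.1047 0.126 ] [0.4762 0.1135 0.133 ] marks ang -7.465145642101814 [0.51   0.1091 0.1295]
```

Call:
{"op": "servo_tool", "data": {
  "steps": [
    [[0,0,0.008],[-8.4,0,0]],
    [[0,0,0],[-8.4,0,0]],
    [[0.01,0,0],[-8.4,0,0]],
    [[0.01,0,0],[-8.4,0,0]],
    [[0.01,0,0],[-8.4,0,0]]
  ]
}}

```text
time_s: 13.0
position: [0.5115, 0.1047, 0.2284]
tool_rot: [[0.0, -0.566, 0.824], [-0.0, 0.824, 0.566], [-1.0, -0.0, 0.0]]
force: [0.1, -0.6, 0.3]
grip_width: 0.0512
```

Call:
{"op": "servo_tool", "data": {
  "steps": [
    [[0.01,0,0],[-8.4,0,0]],
    [[0,0,0],[-7.6,0,0]],
    [[0,0,0],[0,0,0]]
  ]
}}

```text
time_s: 13.3
position: [0.5113, 0.1048, 0.2184]
tool_rot: [[-0.001, -0.768, 0.64], [-0.0, 0.64, 0.768], [-1.0, 0.001, -0.001]]
force: [-0.1, -0.5, -0.4]
grip_width: 0.0514
```

```bash
cat >> m.py <<'E'
def relt(target,yawdeg,tilt=.1,by=-7.8):
    "tool x = minus the cover normal (tilted to the hinge), tool z heading yaw in cover plane"
    s=telemetry.get_state(); R=np.array(s["tool_rot"]); p=np.array(s["position"])
    b=np.radians(by); a=np.array([np.sin(tilt)*np.cos(b),np.sin(tilt)*np.sin(b),np.cos(tilt)])
    y=np.radians(yawdeg); h=np.array([np.cos(y),np.sin(y),0]); h=h-a*(h@a); h/=np.linalg.norm(h)
    G=np.c_[-a,np.cross(h,-a),h]
    return R.T@(np.array(target)-p), np.degrees(cv2.Rodrigues(R.T@G)[0].ravel())
E
python3 - <<'E'
from m import *
s=telemetry.get_state();print(s["time_s"],s["position"],s["tool_rot"],s["q"])
w=cam("wrist"); print([(d["pixel"],d["score"],atz(w,d["pixel"],.1515)) for d in vision.tip_of("wrist","fastener_grip")])
# slot: dark line on top; pixel mask near
f=w["frame"]; print("axis proj",proj(w,[[.511,.108,.1515],[.511,.108,.1635]]))
print(relt([.514,.1077,.19],50.4))
cv2.imwrite("pics/f7.png",cv2.resize(f,(768,576)))
E
```

```text
13.3 [0.5113 0.1048 0.2184] [[-0.0009 -0.7683  0.64  ]
 [-0.      0.64    0.7683]
 [-1.      0.0006 -0.0006]] [-0.0117  0.218   1.6209 -0.      1.3036 -2.4587]
[([207.4, 260.5], 0.88, array([0.5108, 0.1111, 0.1515]))]
axis proj [[204.6071 257.7537]
 [210.743  257.9054]]
(array([ 0.029 , -0.0001,  0.0035]), array([-0.5929,  3.043 ,  4.8773]))
```

View pics/f7.png

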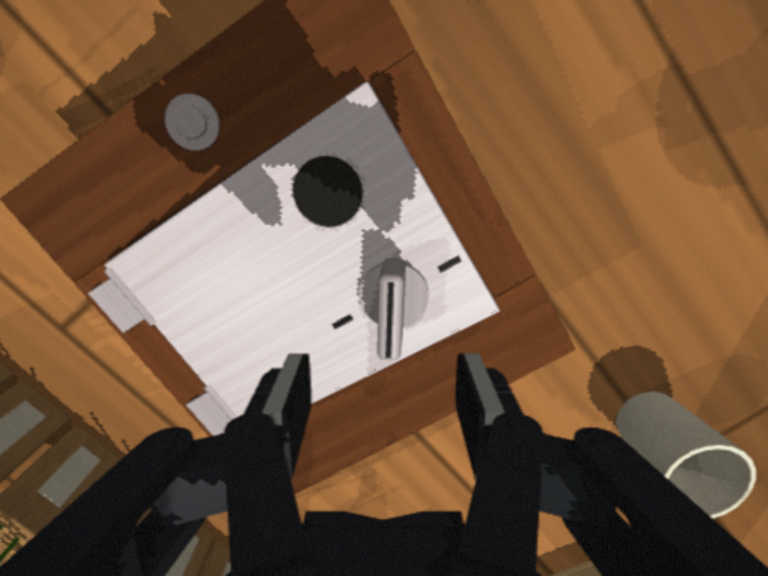

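The slot now runs straight down the image, from (282,390) to (357,389), parallel to the pads and about 2 mm off their midline. I'll correct that, tilt to the cover's normal and descend.

Call:
{"op": "servo_tool", "data": {
  "steps": [
    [[0.029,0.001,0.005],[0,0,0]],
    [[0,0,0],[-0.6,3,4.9]],
    [[0,0,0],[0,0,0]],
    [[0,0,0],[0,0,0]]
  ]
}}

```text
time_s: 13.8
position: [0.5151, 0.11, 0.1901]
tool_rot: [[-0.096, -0.769, 0.632], [0.014, 0.634, 0.774], [-0.995, 0.083, -0.05]]
force: [-0.6, 0.6, -0.1]
grip_width: 0.0511
```

```bash
python3 - <<'E'
from m import *
s=telemetry.get_state();print(s["time_s"],s["position"],relt([.5146,.1095,.19],50.4))
w=cam("wrist"); d=vision.tip_of("wrist","fastener_grip"); print(d)
o=np.array(s["position"]); R=np.array(s["tool_rot"])
if d:
  q=d[0]["pixel"]; c,v=ray(w,q); P=c+v*(.1515-c[2])/v[2]; print(P,"in tool",R.T@(P-o))
print(proj(w,o+R@[.04,0,0]))
E
```

```text
13.8 [0.5151 0.11   0.1901] (array([ 0.0001,  0.    , -0.0006]), array([0.1148, 0.1027, 0.1072]))
[{'pixel': [217.4, 252.9], 'score': 0.75}]
[0.5125 0.11   0.1515] in tool [ 0.0386 -0.0013  0.0004]
[[216.078  254.8378]]
```

Call:
{"op": "servo_tool", "data": {
  "steps": [
    [[0.02,0,0],[0,0,0]],
    [[0.015,0,0],[0,0,0]],
    [[0.01,0,0],[0,0,0]],
    [[0.003,0,0],[0,0,0]],
    [[0,0,0],[0,0,0]]
  ]
}}

```text
time_s: 14.4
position: [0.5091, 0.1111, 0.1423]
tool_rot: [[-0.098, -0.77, 0.63], [0.014, 0.632, 0.775], [-0.995, 0.085, -0.051]]
force: [0.7, -0.1, -0.5]
grip_width: 0.0514
```

Call:
{"op": "servo_tool", "data": {
  "steps": [
    [[0,0,0],[0,0,0]],
    [[0,0,0],[0,0,0]],
    [[0,0,0],[0,0,0]],
    [[0,0,0],[0,0,0]],
    [[0,0,0],[0,0,0]]
  ],
  "jaw": -1
}}

```text
time_s: 14.9
position: [0.51, 0.1109, 0.1427]
tool_rot: [[-0.097, -0.77, 0.63], [0.014, 0.632, 0.775], [-0.995, 0.084, -0.051]]
force: [0.8, -1.2, 4.3]
grip_width: 0.0103
```

Call:
{"op": "servo_tool", "data": {
  "steps": [
    [[0,0,0],[8,0,0]],
    [[0,0,0],[8,0,0]],
    [[0,0,0],[8,0,0]],
    [[0,0,0],[8,0,0]],
    [[0,0,0],[8,0,0]]
  ]
}}

```text
time_s: 15.4
position: [0.5105, 0.1103, 0.1427]
tool_rot: [[-0.096, -0.18, 0.979], [0.013, 0.983, 0.182], [-0.995, 0.03, -0.092]]
force: [3.8, -3.5, 2.5]
grip_width: 0.0103
```

Call:
{"op": "servo_tool", "data": {
  "steps": [
    [[0,0,0],[8,0,0]],
    [[0,0,0],[8,0,0]],
    [[0,0,0],[0,0,0]],
    [[0,0,0],[0,0,0]]
  ]
}}

```text
time_s: 15.8
position: [0.5105, 0.1099, 0.1427]
tool_rot: [[-0.096, 0.092, 0.991], [0.012, 0.996, -0.091], [-0.995, 0.003, -0.097]]
force: [2.7, -5.4, 2.4]
grip_width: 0.0105
```

```bash
python3 - <<'E'
from m import *
s=telemetry.get_state();print(s["time_s"],s["force"],s["torque"],s["position"],relt(s["position"],-7.8))
E
```

```text
15.8 [ 2.6738 -5.4246  2.4298] [-0.6593 -0.444   0.03  ] [0.5105 0.1099 0.1427] (array([0., 0., 0.]), array([2.5427, 0.164 , 0.0602]))
```

Call:
{"op": "servo_tool", "data": {
  "steps": [
    [[0,0,0],[2.5,0,0]],
    [[0,0,0],[0,0,0]],
    [[0,0,0],[0,0,0]]
  ]
}}

```text
time_s: 16.1
position: [0.5105, 0.1099, 0.1427]
tool_rot: [[-0.096, 0.135, 0.986], [0.012, 0.991, -0.134], [-0.995, -0.001, -0.097]]
force: [3.1, -3.9, 3.2]
grip_width: 0.0108
```

Call:
{"op": "servo_tool", "data": {
  "steps": [
    [[0,0,0],[0,0,0]],
    [[0,0,0],[0,0,0]],
    [[0,0,0],[0,0,0]],
    [[0,0,0],[0,0,0]]
  ],
  "jaw": 0.2
}}

```text
time_s: 16.5
position: [0.5087, 0.1113, 0.1418]
tool_rot: [[-0.1, 0.134, 0.986], [0.014, 0.991, -0.134], [-0.995, 0.001, -0.101]]
force: [0.3, -0.4, 0.5]
grip_width: 0.0515
```

Call:
{"op": "servo_tool", "data": {
  "steps": [
    [[-0.03,0,0],[0,0,0]],
    [[-0.04,0,0],[0,0,0]],
    [[-0.03,0,0],[0,0,0]],
    [[0,0,0],[0,0,0]],
    [[0,0,0],[0,0,0]]
  ]
}}

```text
time_s: 17.0
position: [0.5192, 0.1098, 0.2418]
tool_rot: [[-0.098, 0.134, 0.986], [0.014, 0.991, -0.134], [-0.995, 0.001, -0.099]]
force: [0.5, 1.0, 0.4]
grip_width: 0.0513
```

```bash
python3 - <<'E'
from m import *
s=telemetry.get_state();print(s["time_s"],s["force"],s["position"],s["tool_rot"])
w=cam("wrist"); cv2.imwrite("pics/f8.png",cv2.resize(w["frame"][60:320,100:420],(800,650))[:600])
d=vision.tip_of("wrist","cover_press"); print([(q["pixel"],q["score"],atz(w,q["pixel"],.1315)) for q in d])
t=cam("top");d=vision.tip_of("top","cover_press"); print([(q["pixel"],q["score"],atz(t,q["pixel"],.1315)) for q in d])
E
```

```text
17.0 [0.5439 0.9769 0.4341] [0.5192 0.1098 0.2418] [[-0.0981  0.1344  0.9861]
 [ 0.0141  0.9909 -0.1336]
 [-0.9951  0.0008 -0.0991]]
[([183.4, 181.2], 0.55, array([0.4984, 0.0471, 0.1315]))]
[([182.5, 211.2], 0.7, array([0.5059, 0.0379, 0.1315]))]
```

View pics/f8.png

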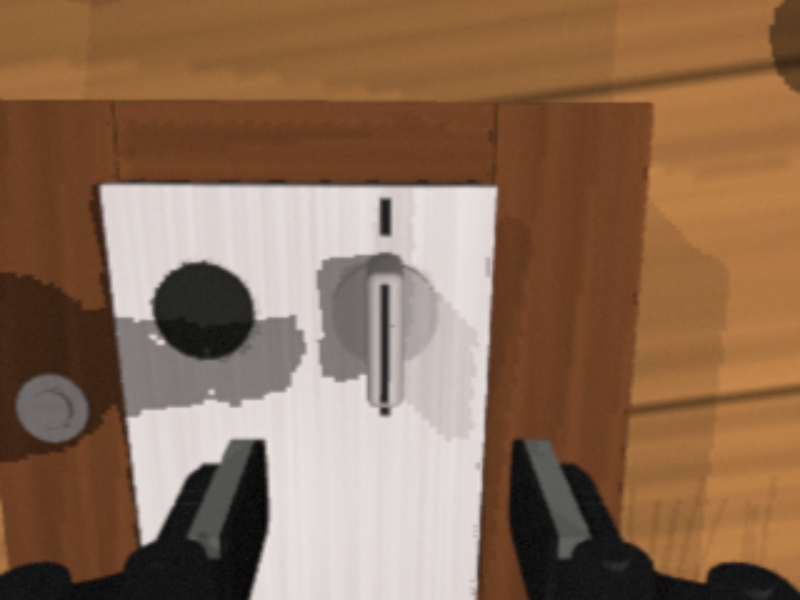

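The slot and both marks share column 385 of the crop, so they line up to within about 1°. The pad is at (311,203) in the crop. Next I'll go over the pad with closed, vertical fingers.

Call:
{"op": "servo_tool", "data": {
  "steps": [
    [[0,-0.033,-0.005],[0,0,0]],
    [[0.001,-0.033,-0.005],[0,0,0]],
    [[0,0,0],[0,-5.7,0]],
    [[0.03,0,0],[0,0,0]],
    [[0.02,0,0],[0,0,0]]
  ],
  "jaw": -1
}}

```text
time_s: 17.7
position: [0.4988, 0.0456, 0.19]
tool_rot: [[-0.002, 0.135, 0.991], [0.001, 0.991, -0.135], [-1.0, 0.001, -0.002]]
force: [0.4, 0.2, 0.1]
grip_width: 0.0001
```

Call:
{"op": "servo_tool", "data": {
  "steps": [
    [[0.02,0,0],[0,0,0]],
    [[0,0,0],[0,0,0]],
    [[0,0,0],[0,0,0]]
  ]
}}

```text
time_s: 18.0
position: [0.4997, 0.0457, 0.1711]
tool_rot: [[-0.003, 0.135, 0.991], [0.001, 0.991, -0.135], [-1.0, 0.001, -0.003]]
force: [0.2, -0.1, -0.1]
grip_width: 0.0002
```

```bash
python3 - <<'E'
from m import *
s=telemetry.get_state();print(s["time_s"],s["force"],s["position"],s["grip_width"],rel([.501,.046,.14],-7.8))
w=cam("wrist"); 
d=vision.tip_of("wrist","cover_press"); print([(q["pixel"],q["score"],atz(w,q["pixel"],.1315)) for q in d])
c=cam("side"); d=vision.tip_of("side","cover_press"); print([(q["pixel"],q["score"],atz(c,q["pixel"],.1315)) for q in d])
W=np.zeros((384,800,3),np.uint8);W[:,:]=0
W[:384,:400]=cv2.resize(w["frame"][100:,120:404],(400,384));W[:384,400:]=cv2.resize(c["frame"][110:210,200:304],(400,384)); cv2.imwrite("pics/p9.png",W)
E
```

```text
18.0 [ 0.2231 -0.0724 -0.1065] [0.4997 0.0457 0.1711] 0.00021870768066169024 (array([0.0311, 0.0004, 0.0013]), array([ 0.0692, -0.155 , -0.0332]))
[([219.1, 258.2], 0.97, array([0.5013, 0.0486, 0.1315]))]
[([154.7, 244.3], 0.7, array([0.4966, 0.0399, 0.1315]))]
```

View pics/p9.png

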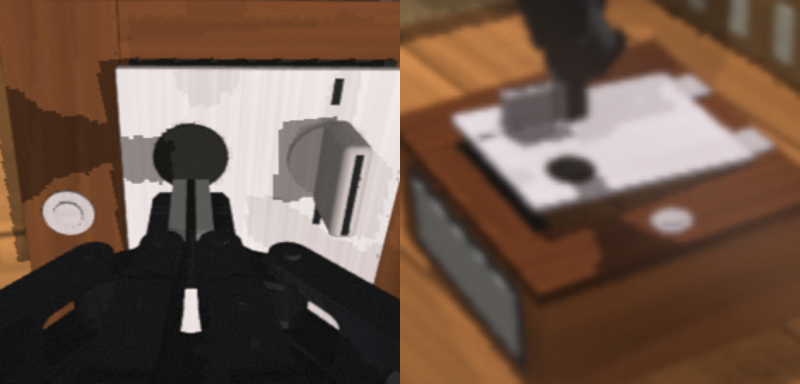

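The closed fingers are centred over the pad at (155,190), clear of the wing. Pressing down.

Call:
{"op": "servo_tool", "data": {
  "steps": [
    [[0.015,0,0.001],[0,0,0]],
    [[0.01,0,0],[0,0,0]],
    [[0.008,0,0],[0,0,0]],
    [[0.004,0,0],[0,0,0]],
    [[0,0,0],[0,0,0]]
  ]
}}

```text
time_s: 18.7
position: [0.5008, 0.0456, 0.134]
tool_rot: [[-0.002, 0.134, 0.991], [0.001, 0.991, -0.134], [-1.0, 0.001, -0.002]]
force: [0.4, 0.2, 0.3]
grip_width: 0.0001
```

Call:
{"op": "servo_tool", "data": {
  "steps": [
    [[0.003,0,0],[0,0,0]],
    [[0.003,0,0],[0,0,0]],
    [[0.003,0,0],[0,0,0]],
    [[0,0,0],[0,0,0]]
  ]
}}

```text
time_s: 19.1
position: [0.5009, 0.0456, 0.1257]
tool_rot: [[-0.001, 0.134, 0.991], [0.001, 0.991, -0.134], [-1.0, 0.001, -0.001]]
force: [-2.1, 0.3, 5.4]
grip_width: -0.0001
```

Call:
{"op": "servo_tool", "data": {
  "steps": [
    [[0.002,0,0],[0,0,0]],
    [[0.001,0,0],[0,0,0]],
    [[0,0,0],[0,0,0]],
    [[0,0,0],[0,0,0]]
  ]
}}

```text
time_s: 19.5
position: [0.5007, 0.0457, 0.1229]
tool_rot: [[-0.001, 0.134, 0.991], [0.001, 0.991, -0.134], [-1.0, 0.001, -0.001]]
force: [-3.3, -0.3, 4.6]
grip_width: -0.0001
```

Call:
{"op": "servo_tool", "data": {
  "steps": [
    [[0.002,0,0],[0,0,0]],
    [[0.001,0,0],[0,0,0]],
    [[0,0,0],[0,0,0]],
    [[0,0,0],[0,0,0]]
  ]
}}

```text
time_s: 19.9
position: [0.5006, 0.0457, 0.12]
tool_rot: [[-0.001, 0.134, 0.991], [0.001, 0.991, -0.134], [-1.0, 0.0, -0.002]]
force: [-2.9, -0.4, 6.8]
grip_width: 0.0
```

Call:
{"op": "servo_tool", "data": {
  "steps": [
    [[0.001,0,0],[0,0,0]],
    [[0,0,0],[0,0,0]],
    [[0,0,0],[0,0,0]]
  ]
}}

```text
time_s: 20.2
position: [0.5005, 0.0457, 0.119]
tool_rot: [[-0.002, 0.134, 0.991], [0.001, 0.991, -0.134], [-1.0, 0.0, -0.002]]
force: [-4.8, -0.7, 6.0]
grip_width: 0.0003
```

Call:
{"op": "servo_tool", "data": {
  "steps": [
    [[0.001,0,0],[0,0,0]],
    [[0,0,0],[0,0,0]],
    [[0,0,0],[0,0,0]]
  ]
}}

```text
time_s: 20.5
position: [0.5005, 0.0457, 0.118]
tool_rot: [[-0.002, 0.134, 0.991], [0.001, 0.991, -0.134], [-1.0, 0.0, -0.002]]
force: [-4.6, 1.5, 6.5]
grip_width: -0.0001
```

Call:
{"op": "servo_tool", "data": {
  "steps": [
    [[0.0005,0,0],[0,0,0]],
    [[0,0,0],[0,0,0]],
    [[0,0,0],[0,0,0]]
  ]
}}

```text
time_s: 20.8
position: [0.5005, 0.0457, 0.1179]
tool_rot: [[-0.001, 0.134, 0.991], [0.001, 0.991, -0.134], [-1.0, 0.0, -0.001]]
force: [-5.5, 0.2, 11.4]
grip_width: -0.0001
```

Call:
{"op": "servo_tool", "data": {
  "steps": [
    [[0.0005,0,0],[0,0,0]],
    [[0,0,0],[0,0,0]],
    [[0,0,0],[0,0,0]],
    [[0,0,0],[0,0,0]]
  ]
}}

```text
time_s: 21.2
position: [0.5005, 0.0457, 0.1179]
tool_rot: [[-0.001, 0.134, 0.991], [0.001, 0.991, -0.134], [-1.0, 0.0, -0.001]]
force: [-6.2, -0.6, 14.1]
grip_width: -0.0003
```

```bash
python3 - <<'E'
from m import *
s=telemetry.get_state();print(s["time_s"],s["force"],s["position"])
c=cam("side");t=cam("top");w=cam("wrist")
W=np.zeros((600,800,3),np.uint8)
W[:300,:400]=cv2.resize(c["frame"][110:230,200:360],(400,300));W[:300,400:]=cv2.resize(w["frame"],(400,300));W[300:,:400]=cv2.resize(t["frame"][100:250,140:340],(400,300));W[300:,400:]=cv2.resize(c["frame"][190:340,190:390],(400,300))
cv2.imwrite("pics/end.png",W)
E
```

```text
21.2 [-6.1657 -0.5624 14.075 ] [0.5005 0.0457 0.1179]
```

```bash
python3 -c "
from h import *
print(arm.finish_job()); s=telemetry.get_state(); print(s['time_s'],s['force'],s['position'])"
```

```text
the job is handed in; nothing more can be done
None
the job is handed in; nothing more can be done
```

I handed the job in at about 21 s, with the fingers still pressing the cover shut.

- **Pin:** I drove it home with the black-headed wooden mallet. The force jumped at the bottom, and in the side picture the pin then sat exactly at its home height (z about 0.1135).
- **Mallet:** It is back on its head within about 6 mm of its old spot, clear of the box. A picture showed it standing, with the yellow look-alikes in that view untouched.
- **Fastener:** I turned it about 59° clockwise. The wrist picture showed the slot in line with both marks, to within about 1°.
- **Cover:** I pressed it on the rubber pad with closed fingers. It went past the 7 mm blocked point and stopped at z = 0.1179, against 0.118 expected for shut. The push was about 14 N down, with about 6 N sideways along x.

**Not checked:** I had used up the picture limit, so I could not view the final picture. The shut cover is confirmed by position and force only, and I did not look at the slot or the bench again after pressing.

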